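# Spent batteries into the collecting jug

### The arm

A 6-joint arm with a two-finger parallel gripper is mounted at the origin on the work surface. World frame = base frame: x ahead of the robot, y to its left, z up, the work surface at z = 0. Lengths are in m, angles in rad, forces in N, time in s.
With the tool pointing down it reaches from about 0.3 to 0.875 m from the base axis. Payload 6.4 kg.
Tool frame: the origin (TCP) lies between the finger pads; the fingertips stand 19 mm ahead of it and the grasp point (between the pads) is the TCP (ctrl.tips_ahead is the z of the fingertips in the tool frame, in m); z points along the fingers, y is the line along which they close (so a half turn about z gives the same grasp; the last joint's range is limited). The gripper opens to 85 mm and grips with 20 to 120 N. Pads are 22 mm wide; open, the fingers measure 114 mm over their backs; the gripper's body (76 mm by 85 mm) begins 54 mm behind the grasp point. The pads swing forward as they close: fully open they stand 13 mm farther back than shut.
Start: joints at [1.023, 0.181, 1.607, -0, 1.354, -0.206], TCP at [0.193, 0.542, 0.25] pointing down, gripper open.
Joint ranges: [-2.99, 2.99], [-0.89, 2.07], [0.3, 2.58], [-1.14, 4.28], [0, 2.63], [-3.12, 3.12]. Speed limits (rad/s): [2.57, 2.57, 3.01, 3.14, 3.14, 3.14].

### API

Orientations are given as a unit quaternion [w, x, y, z].
In Python, from bench import readout, vision, ctrl gives the robot as it stands.
- The arm moves only by the tool play_rows, never from a script. Its arguments are lists of equal length, an entry for each row: "xyz": the shift along the tool's x, y, z in mm, a list of three; "rot": the turn, a rotation vector about the tool's x, y, z in rad, a list of three; "grip": the opening, from 0 (shut) to 1 (fully open). In form: {"xyz": [[x, y, z], ...], "rot": [[rx, ry, rz], ...], "grip": [grip, ...]}. A call has exactly 10 rows; each row is the pose to reach, as a shift and turn from the pose commanded when the call began, along the tool's axes at that moment; what a row does not reach only later rows make up. A row lasts 1/8 s, in which the tool goes at most 62.5 mm and 10.7 degrees, less where a joint would pass 70% of its speed; a pose out of reach is approached as far as the arm can. A call with a gripper value outside its range is refused whole. The fingers move at their own pace and stop on an object; the grip force is fixed at half the most. Time passes only in rows, so rows that repeat a pose let the fingers close, or fill a call up. It gives the time, the measured TCP pose, the force, the opening and the grip force at its end, in the units of the state.
- readout.get_obs(): the state, without advancing time (a new reading comes with each control period).
- vision.camera(name): name is "side" or "top" or "wrist"; returns a dict with "color" (384x512x3 uint8, red, green, blue), "depth" (384x512 float32, m along the optical axis (not along the pixel's ray), 0 where there is no reading), "camera_matrix" (3x3 intrinsics, pixels), "k1" (the pictures are not rectified: a ray, as slopes to the right and down, at radius r is drawn at 1 + k1 r^2 times it, then the intrinsics apply), "extrinsics" (4x4, takes a point from camera to world coordinates); the wrist camera has in their place "hand_eye" (4x4, takes a point from camera to tool coordinates, whose origin is the TCP and whose axes are the flange's). Camera axes: x right, y down, z forward; pixel columns grow to the right and rows downward; lengths in m; the calibration is good to about 2 mm. A picture is of the moment at which its call begins: read the wrist's pose just before it.
- ctrl.hand_in(): hands the job in; it is judged then, once.
The state is a dict: "time_s": time; "q": joint angles; "dq": joint speeds; "joint_efforts": joint torques, N m; "eef_pos": TCP position; "eef_rot": TCP orientation; "wrist_force": force on the tool from outside, world axes, zero at the start; "torque": the same for the moment, N m; "opening": opening from 0.0 (shut) to 1.0 (fully open); "grasp_force": force on a finger pad.
Only numpy, scipy, OpenCV 4.12 (cv2) and the standard library are available. Lean on these libraries where they do the work, as an engineer would, in place of code of your own. Each camera call takes 0.05 s, during which the arm holds its last target. There are 200 camera calls.

### The job

Lift the navy cap off the clear battery-collecting jug and set it down on the bare tile clear of the jug, then put the three red spent batteries into the jug one at a time, lowering each one end-first into the neck before letting go. Leave the cap off, since more are coming. Keep the jug standing where it is, and leave the green fresh battery, the votive dish, the spoon and the honey dipper as they are.

Things in the scene. Friction and masses are not known exactly. Their poses are not given: they have to be found in the camera images.
- jug: Loose upright clear-plastic jug with two navy bands on its neck, about 450 g. Round body 110 mm in diameter up to 115 mm high, a sloping shoulder from 115 to 145 mm, then a straight neck 46 mm outside and 38 mm inside diameter up to the rim at 175 mm. Walls 4 mm; inside, the navy floor is a low cone 22 mm high so that batteries topple. Origin at the centre of its underside on the counter, z up.
- jug_rim (a point): Centre of the jug's mouth, at the level of the rim, 175 mm above the jug's origin; z up.
- cap: Loose navy cap on the jug, about 40 g: disc 58 mm across, 10 mm thick, resting on the rim; below it a plug 31 mm across, 12 mm long, loose in the neck; above it an upright white round knob 26 mm across, 10 to 42 mm above the origin. Lifts straight off, no thread or catch. Origin: centre of the disc's underside, z up; 12 mm above the tile when set down on its plug.
- spent1: C-size battery cell with a red sleeve and bare steel ends, standing upright at the start: a cylinder 26 mm in diameter and 50 mm tall, about 65 g. Origin at its centre (25 mm above the tile), z along its length. Spent: goes into the jug. The three red ones and the green one are drawn in any order on four places.
- spent2: C-size battery cell with a red sleeve and bare steel ends, standing upright at the start: a cylinder 26 mm in diameter and 50 mm tall, about 65 g. Origin at its centre (25 mm above the tile), z along its length. Spent: goes into the jug.
- spent3: C-size battery cell with a red sleeve and bare steel ends, standing upright at the start: a cylinder 26 mm in diameter and 50 mm tall, about 65 g. Origin at its centre (25 mm above the tile), z along its length. Spent: goes into the jug.
- fresh: C-size battery cell with a green sleeve and bare steel ends, standing upright at the start: a cylinder 26 mm in diameter and 50 mm tall, about 65 g. Origin at its centre (25 mm above the tile), z along its length. Fresh: stays where it stands.
- votive: Green glass votive dish, an open cup 68 mm across and 45 mm tall. Origin at the centre of its underside. Leave alone.
- spoon: Steel spoon lying on the tile, 170 mm long, origin about midway along it on the underside. Leave alone.
- dipper: Wooden honey dipper lying on the tile, about 180 mm long and 24 mm thick at the grooved head, origin near its middle on the tile, x along it towards the head. Leave alone.
There are look-alikes about, which are no part of the job. What is shaped like the spent1 but yellow is not meant.

How it is judged:
By the outcome, as a careful person would: the job done as asked, in the order asked, and still so for the second after the job is handed in, with the robot touching nothing.
It also fails if it takes over 72 s, if anything falls off the work surface, if the arm or the gripper's body presses on something with over 40 N, if the wrist force passes 120 N, or if a joint passes its speed limit or range.

## Working session

There is one attempt and no reset: what is moved stays moved. The work goes in short steps, Python scripts to look and compute and a tool call to move; the robot and the scene stay as the last step left them, time stands still between calls to the robot, and variables do not carry over. Pictures are saved under pics/ and viewed, at most 12 in all, crops included, and the job is handed in when it is done.

Besides the shell and the picture viewer there is one more tool, called after "Request:" as name(argument=value, ...), one argument or row to a line, values as JSON. play_rows: Moves the arm, as the interface text tells. Its arguments: {"type":"object","properties":{"xyz":{"type":"array","items":{"type":"array","items":{"type":"number"}}},"rot":{"type":"array","items":{"type":"array","items":{"type":"number"}}},"grip":{"type":"array","items":{"type":"number"}}},"required":["xyz","rot","grip"]}

```bash
mkdir -p pics; ls
python3 - <<'E'
from bench import readout, vision, ctrl
import cv2,numpy as np
o=readout.get_obs(); print({k:np.round(v,3) for k,v in o.items()}); print(ctrl.tips_ahead)
for n in("top","side"):
    c=vision.camera(n); cv2.imwrite(f"pics/{n}0.png",c["color"][:,:,::-1]); np.savez(f"{n}0.npz",**c)
    print(n,c["camera_matrix"],c["k1"],np.round(c["extrinsics"],3))
a=cv2.imread("pics/top0.png")
cv2.imwrite("pics/top0b.png",cv2.resize(a,(800,600)))
a=cv2.imread("pics/side0.png")
cv2.imwrite("pics/side0b.png",cv2.resize(a,(800,600)))
E
```

```text
pics
{'time_s': np.float64(0.0), 'q': array([ 1.023,  0.182,  1.608,  0.   ,  1.354, -0.206]), 'dq': array([-0.001,  0.002, -0.001, -0.001,  0.   , -0.002]), 'joint_efforts': array([-0.0000e+00, -4.4486e+01, -3.5133e+01, -0.0000e+00,  9.0000e-03,
       -0.0000e+00]), 'eef_pos': array([0.192, 0.541, 0.249]), 'eef_rot': array([-0.   ,  0.17 ,  0.985, -0.001]), 'wrist_force': array([0.082, 0.306, 0.856]), 'torque': array([ 0.004, -0.002,  0.042]), 'grasp_force': np.float64(0.0), 'opening': np.float64(1.001)}
0.019
top [[456.06752832   0.         256.61743839]
 [  0.         456.06752832 187.1398693 ]
 [  0.           0.           1.        ]] -0.14698200878439724 [[-0.027 -0.991  0.132  0.501]
 [-0.999  0.025 -0.02  -0.007]
 [ 0.016 -0.133 -0.991  1.058]
 [ 0.     0.     0.     1.   ]]
side [[428.27806285   0.         251.74698125]
 [  0.         428.27806285 189.7018179 ]
 [  0.           0.           1.        ]] 0.0024730781796809395 [[ 0.682 -0.442  0.582  0.054]
 [-0.731 -0.416  0.54  -0.564]
 [ 0.003 -0.794 -0.607  0.736]
 [ 0.     0.     0.     1.   ]]
```

View pics/top0b.png

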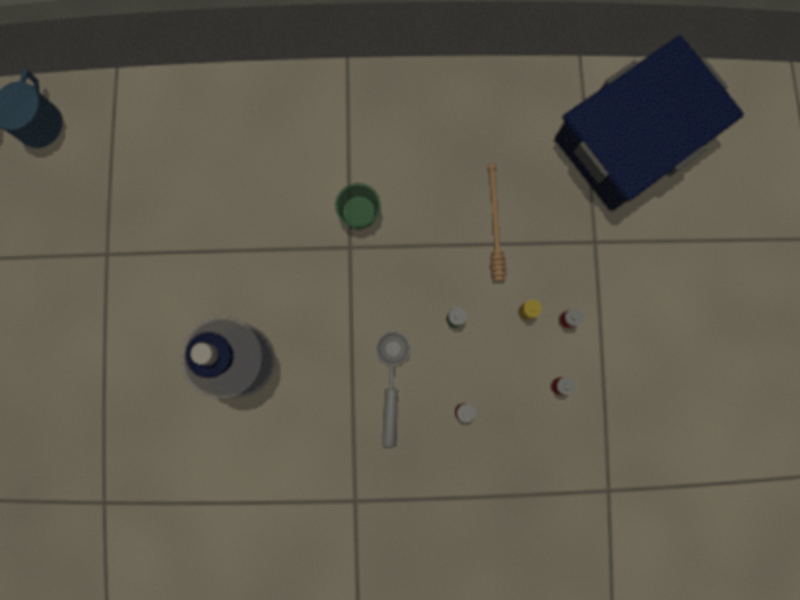

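View pics/side0b.png

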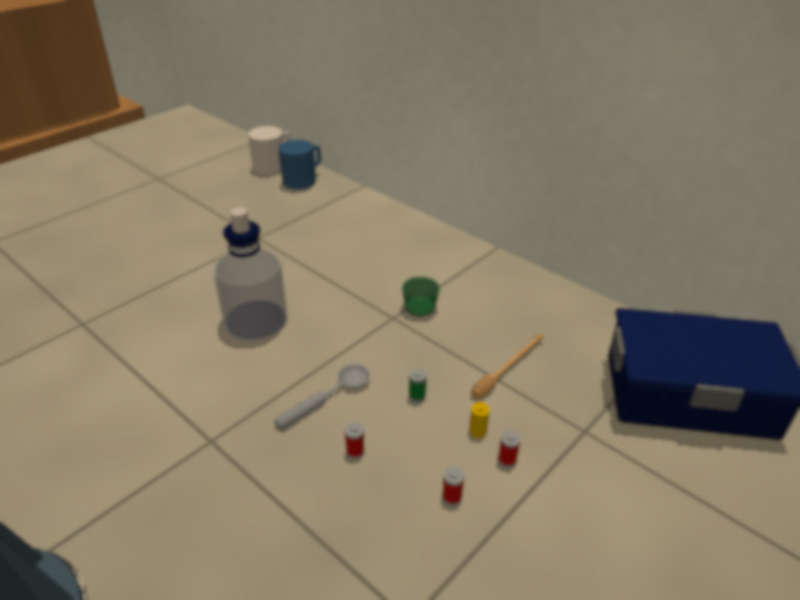

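Top view (800x600): knob (203,354) with the disc at (209,356). Red cells are at (466,413), (564,386) and (572,319). The green cell is at (457,317), and the yellow look-alike is at (532,310). The side view shows the same colours: red at (355,440), (453,486) and (509,450), green at (418,386), yellow at (480,421). The three red sleeves are the spent cells. I'll confirm that in an enlarged crop and compute positions.

```bash
cat > h.py <<'E'
import numpy as np,cv2
from scipy.spatial.transform import Rotation as R
from bench import readout, vision, ctrl
def ray(c,u,v):
    K=c["camera_matrix"]; k=float(c["k1"])
    d=np.array([(u-K[0,2])/K[0,0],(v-K[1,2])/K[1,1]]); s=d.copy()
    for _ in range(20): s=d/(1+k*(s@s))
    return np.array([s[0],s[1],1.])
def onplane(c,u,v,z,T=None):
    T=c["extrinsics"] if T is None else T
    r=T[:3,:3]@ray(c,u,v); return T[:3,3]+r*(z-T[2,3])/r[2]
def proj(c,p,T=None):
    T=c["extrinsics"] if T is None else T
    q=T[:3,:3].T@(np.asarray(p)-T[:3,3]); s=q[:2]/q[2]; s=s*(1+float(c["k1"])*(s@s))
    K=c["camera_matrix"]; return s*[K[0,0],K[1,1]]+[K[0,2],K[1,2]]
def tool():
    o=readout.get_obs(); w,x,y,z=o["eef_rot"]; T=np.eye(4); T[:3,:3]=R.from_quat([x,y,z,w]).as_matrix(); T[:3,3]=o["eef_pos"]; return T,o
def shift(p,yaw=None):
    "mm in tool axes to world p; rotvec to a straight-down tool whose y axis is at world angle yaw"
    T,o=tool(); d=T[:3,:3].T@(np.asarray(p)-T[:3,3])*1000; r=None
    if yaw is not None:
        y=np.array([np.cos(yaw),np.sin(yaw),0]); z=np.array([0,0,-1.]); best=None
        for s in(1,-1):
            M=np.c_[np.cross(s*y,z),s*y,z]; rv=R.from_matrix(T[:3,:3].T@M).as_rotvec()
            if best is None or np.linalg.norm(rv)<np.linalg.norm(best): best=rv
        r=np.round(best,3)
    return np.round(d,1),r
E
python3 - <<'E'
from h import *
t=dict(np.load("top0.npz")); s=dict(np.load("side0.npz")); f=512/800
for n,uv,us,z in [("knob",(203,354),(239,213),.217),("disc",(209,356),(242,229),.185),("A",(466,413),(355,429),.05),("B",(564,386),(453,474),.05),("C",(572,319),(511,438),.05),("fresh",(457,317),(418,376),.05),("yellow",(532,310),(480,407),.05),("votive",(358,206),(421,290),.045),("spoonhead",(393,347),(354,377),.01),("spoonend",(390,445),(280,422),.01),("dipA",(499,280),(478,390),.012),("dipB",(492,166),(541,337),.005),("jug",(228,358),(250,262),.115)]:
    print(n,*(np.round(onplane(c,u[0]*f,u[1]*f,z)[:2],3) for c,u in((t,uv),(s,us))))
a=t["color"][185:285,270:400,::-1]; b=s["color"][220:330,200:350,::-1]
cv2.imwrite("pics/crop.png",np.vstack([cv2.resize(a,(400,300),interpolation=2),cv2.resize(b,(400,300),interpolation=2)]))
T,o=tool(); print(T.round(3))
E
```

```text
knob [0.545 0.213] [0.543 0.212]
disc [0.544 0.214] [0.547 0.216]
A [ 0.462 -0.114] [ 0.462 -0.115]
B [ 0.495 -0.255] [ 0.495 -0.258]
C [ 0.59  -0.272] [ 0.592 -0.277]
fresh [ 0.598 -0.106] [ 0.596 -0.11 ]
yellow [ 0.605 -0.214] [ 0.609 -0.213]
votive [0.764 0.032] [0.762 0.029]
spoonhead [ 0.56  -0.014] [ 0.558 -0.013]
spoonend [ 0.417 -0.006] [ 0.422 -0.002]
dipA [ 0.655 -0.174] [ 0.665 -0.171]
dipB [ 0.834 -0.174] [ 0.842 -0.169]
jug [0.544 0.206] [0.556 0.223]
[[-0.942  0.335 -0.001  0.192]
 [ 0.335  0.942 -0.001  0.541]
 [ 0.    -0.002 -1.     0.249]
 [ 0.     0.     0.     1.   ]]
```

View pics/crop.png

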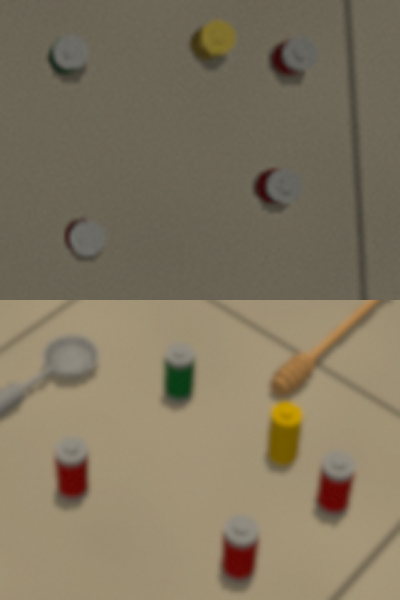

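The crop confirms it: three red sleeves at A, B and C, with the green cell upper left and the yellow one next to C. Next move: the cap.

Run:
```python
from h import *
print(shift([.544,.2125,.30],0), vision.camera("wrist")["hand_eye"].round(3))
```

```text
(array([-441.4, -192.1,  -50.4]), array([-2.000e-03,  1.000e-03,  1.229e+00])) [[-0.002 -0.949 -0.317  0.082]
 [ 1.    -0.001 -0.002 -0.   ]
 [ 0.001 -0.317  0.949 -0.123]
 [ 0.     0.     0.     1.   ]]
```

Request:
play_rows(
  xyz=[
    [-40,-17,-30],
    [-95,-41,-50],
    [-150,-65,-50],
    [-205,-89,-50],
    [-260,-113,-50],
    [-315,-137,-50],
    [-370,-161,-50],
    [-415,-181,-50],
    [-441,-192,-50],
    [-441,-192,-50],
  ],
  rot=[
    [0,0,0.14],
    [0,0,0.28],
    [0,0,0.42],
    [0,0,0.56],
    [0,0,0.7],
    [0,0,0.84],
    [0,0,0.98],
    [0,0,1.12],
    [0,0,1.229],
    [0,0,1.229],
  ],
  grip=[1,0.8,0.8,0.7,0.6,0.6,0.6,0.6,0.6,0.6],
)

```text
time_s: 1.4
eef_pos: [0.5449, 0.2113, 0.2996]
eef_rot: [-0.0, 0.708, 0.706, -0.0]
wrist_force: [-0.3, -0.4, -1.0]
opening: 0.596
grasp_force: 0.0
```

Run:
```python
from h import *
T,o=tool(); c=vision.camera("wrist"); cv2.imwrite("pics/w1.png",cv2.resize(c["color"][:,:,::-1],(640,480)))
W=T@c["hand_eye"]; np.savez("w1.npz",W=W,**c); print(T.round(3),o["opening"],o["time_s"],shift([.544,.2125,.207],0)); print(proj(c,[.544,.2125,.217],W)*1.25)
```

```text
[[ 0.003  1.    -0.001  0.545]
 [ 1.    -0.003 -0.     0.211]
 [-0.    -0.001 -1.     0.3  ]
 [ 0.     0.     0.     1.   ]] 0.5962070281059137 1.4 (array([ 0. ,  0.2, 92.7]), array([-0.001, -0.   , -0.   ]))
[316.09225175 250.90208601]
```

View pics/w1.png

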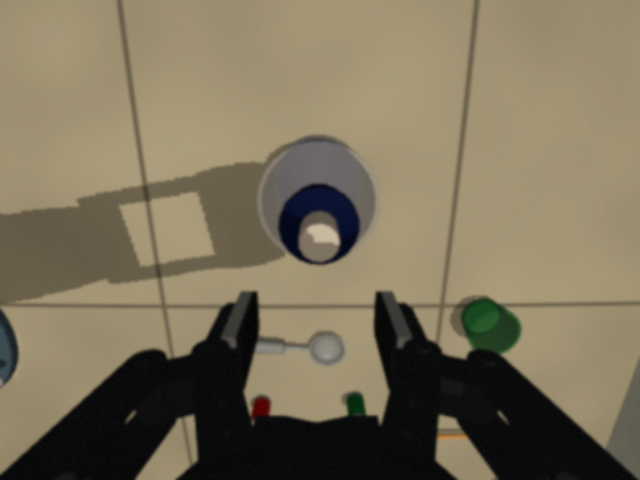

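The wrist picture shows the knob top at about (320,243) and the disc at (319,224). The body circle is at (318,197). I'll convert these and get the final descent.

Run:
```python
from h import *
d=dict(np.load("w1.npz"));W=d["W"]
for u,v,z in((320,243,.217),(319,223.5,.185),(318,199,.115)): print(onplane(d,u/1.25,v/1.25,z,W).round(4))
a=d["color"][90:230,190:320,::-1]
h=cv2.cvtColor(a,cv2.COLOR_BGR2HSV); m=(h[...,0]>105)&(h[...,0]<130)&(h[...,1]>120)
print(m.sum()); c=max(cv2.findContours(m.astype(np.uint8),0,1)[0],key=cv2.contourArea); e=cv2.fitEllipse(cv2.convexHull(c)); print(e, np.array(e[0])+[190,90]); print(onplane(d,*(np.array(e[0])+[190,90]),.185,W))
```

```text
[0.5464 0.2177 0.217 ]
[0.546  0.2205 0.185 ]
[0.5456 0.2219 0.115 ]
1721
((64.79559326171875, 89.07575988769531), (61.16368103027344, 61.724647521972656), 81.93075561523438) [254.79559326 179.07575989]
[0.5456616  0.22026357 0.185     ]
```

Request:
play_rows(
  xyz=[
    [5,1,30],
    [5,1,60],
    [5,1,80],
    [5,1,93],
    [5,1,93],
    [5,1,93],
    [5,1,93],
    [5,1,93],
    [5,1,93],
    [5,1,93],
  ],
  rot=[
    [0,0,0],
    [0,0,0],
    [0,0,0],
    [0,0,0],
    [0,0,0],
    [0,0,0],
    [0,0,0],
    [0,0,0],
    [0,0,0],
    [0,0,0],
  ],
  grip=[0.6,0.6,0.6,0.6,0.6,0.2,0.1,0,0,0],
)

```text
time_s: 2.7
eef_pos: [0.5456, 0.2183, 0.2087]
eef_rot: [0.001, 0.707, 0.707, 0.001]
wrist_force: [-1.2, 1.0, 5.5]
opening: 0.283
grasp_force: 58.8
```

Request:
play_rows(
  xyz=[
    [0,0,-8],
    [0,0,-25],
    [0,0,-50],
    [-15,-22,-60],
    [-45,-67,-60],
    [-75,-112,-60],
    [-98,-146,-60],
    [-98,-146,-10],
    [-98,-146,40],
    [-98,-146,90],
  ],
  rot=[
    [0,0,0],
    [0,0,0],
    [0,0,0],
    [0,0,0],
    [0,0,0],
    [0,0,0],
    [0,0,0],
    [0,0,0],
    [0,0,0],
    [0,0,0],
  ],
  grip=[0,0,0,0,0,0,0,0,0,0],
)

```text
time_s: 3.95
eef_pos: [0.3998, 0.1199, 0.1175]
eef_rot: [0.001, 0.707, 0.707, 0.001]
wrist_force: [0.6, -0.1, -0.6]
opening: 0.286
grasp_force: 59.0
```

Request:
play_rows(
  xyz=[
    [0,0,35],
    [0,0,58],
    [0,0,67],
    [0,0,71],
    [0,0,71],
    [0,0,71],
    [0,0,71],
    [0,0,71],
    [0,0,40],
    [0,0,-20],
  ],
  rot=[
    [0,0,0],
    [0,0,0],
    [0,0,0],
    [0,0,0],
    [0,0,0],
    [0,0,0],
    [0,0,0],
    [0,0,0],
    [0,0,0],
    [0,0,0],
  ],
  grip=[0,0,0,0,0,0.6,0.6,0.6,0.6,0.6],
)

```text
time_s: 5.2
eef_pos: [0.3968, 0.1199, 0.1365]
eef_rot: [-0.002, 0.707, 0.707, -0.002]
wrist_force: [1.3, 0.4, 0.7]
opening: 0.6
grasp_force: 0.0
```

Request:
play_rows(
  xyz=[
    [-40,11,-20],
    [-90,25,-20],
    [-145,40,-20],
    [-200,55,-20],
    [-235,65,0],
    [-235,65,50],
    [-235,65,80],
    [-235,65,93],
    [-235,65,93],
    [-235,65,93],
  ],
  rot=[
    [0,0,0],
    [0,0,0],
    [0,0,0],
    [0,0,0],
    [0,0,0],
    [0,0,0],
    [0,0,0],
    [0,0,0],
    [0,0,0],
    [0,0,0],
  ],
  grip=[0.6,0.6,0.6,0.6,0.6,0.6,0.6,0.6,0.6,0.6],
)

```text
time_s: 6.45
eef_pos: [0.4649, -0.1153, 0.0456]
eef_rot: [0.001, 0.707, 0.707, 0.0]
wrist_force: [-0.5, -1.2, -0.5]
opening: 0.599
grasp_force: 0.0
```

Run:
```python
from h import *
T,o=tool(); s=vision.camera("side"); t=vision.camera("top"); np.savez("top1.npz",**t)
print(T[:3,3].round(4),shift([.462,-.1145,.043],0),o["wrist_force"].round(1))
# cap & rim in top view
p=proj(t,[.4,.12,.03]);q=proj(t,[.546,.216,.175]);print(p,q)
x,y=q.astype(int); a=cv2.resize(t["color"][y-45:y+45,x-60:x+60,::-1],(480,360),interpolation=2)
u,v=proj(s,[.462,-.1145,.05]).astype(int); b=cv2.resize(s["color"][v-45:v+45,u-60:u+60,::-1],(480,360),interpolation=2)
x2,y2=p.astype(int)
cv2.imwrite("pics/p2.png",cv2.resize(np.vstack([a,b]),(450,600))); print("crop org",x-60,y-45,u-60,v-45)
```

```text
[ 0.4649 -0.1153  0.0456] (array([ 0.9, -3. ,  2.7]), array([0.002, 0.001, 0.   ])) [-0.5 -1.2 -0.5]
[193.38211251 294.61047233] [134.19218962 227.02474734]
crop org 74 182 166 229
```

View pics/p2.png

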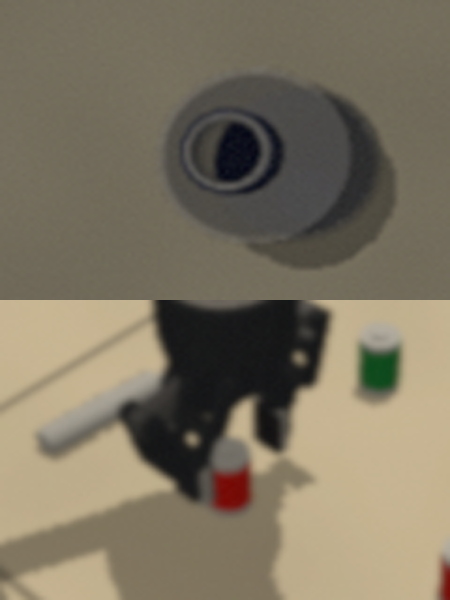

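The rim centre is at (226,150) in the upper crop, which puts it at (0.546, 0.216). The lower crop shows the red cell between the fingers at (230,475). Close and lift.

Request:
play_rows(
  xyz=[
    [0,-2,0],
    [0,-2,0],
    [0,-2,0],
    [0,-2,0],
    [0,-2,0],
    [0,-2,-10],
    [0,-2,-50],
    [0,-2,-100],
    [0,-2,-150],
    [0,-2,-205],
  ],
  rot=[
    [0,0,0],
    [0,0,0],
    [0,0,0],
    [0,0,0],
    [0,0,0],
    [0,0,0],
    [0,0,0],
    [0,0,0],
    [0,0,0],
    [0,0,0],
  ],
  grip=[0.6,0.2,0,0,0,0,0,0,0,0],
)

```text
time_s: 7.8
eef_pos: [0.4613, -0.1146, 0.251]
eef_rot: [-0.0, 0.707, 0.707, -0.0]
wrist_force: [0.8, -0.2, -0.6]
opening: 0.282
grasp_force: 59.1
```

Run:
```python
from h import *
T,o=tool(); s=vision.camera("side"); print(T.round(3),shift([.546,.216,.25],0),o["opening"])
p=proj(s,T[:3,3]).astype(int); u,v=p
cv2.imwrite("pics/p3.png",cv2.resize(s["color"][v-45:v+75,u-60:u+60,::-1],(480,480),interpolation=2))
for k in(.006,0,-.02,-.044): print(k,(proj(s,T[:3,3]+[0,0,k])-p+[60,45])*4)
```

```text
[[ 0.     1.    -0.     0.461]
 [ 1.    -0.     0.    -0.115]
 [ 0.    -0.    -1.     0.251]
 [ 0.     0.     0.     1.   ]] (array([332.3,  81.2,   8.2]), array([0.01 , 0.006, 0.   ])) 0.2816519294980474
0.006 [239.75318302 172.30957121]
0 [240.2489615  182.71521363]
-0.02 [241.86824506 216.70465309]
-0.044 [243.74632175 256.13225347]
```

View pics/p3.png

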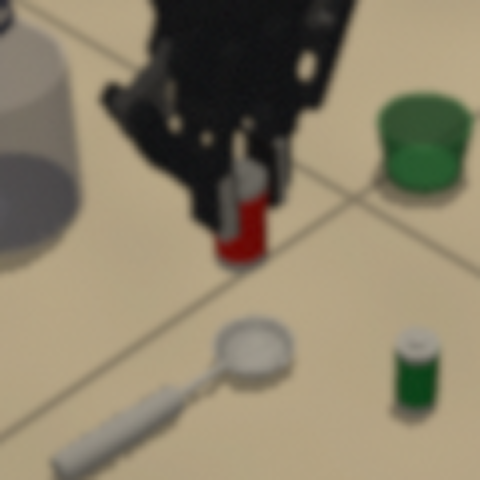

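Request:
play_rows(
  xyz=[
    [30,7,-8],
    [85,21,-12],
    [140,34,-12],
    [195,48,-12],
    [250,61,-12],
    [300,73,-12],
    [325,79,-12],
    [331,81,-12],
    [331,81,-12],
    [331,81,-12],
  ],
  rot=[
    [0,0,0],
    [0,0,0],
    [0,0,0],
    [0,0,0],
    [0,0,0],
    [0,0,0],
    [0,0,0],
    [0,0,0],
    [0,0,0],
    [0,0,0],
  ],
  grip=[0,0,0,0,0,0,0,0,0,0],
)

```text
time_s: 9.1
eef_pos: [0.5428, 0.2149, 0.2613]
eef_rot: [0.0, 0.708, 0.707, -0.0]
wrist_force: [0.0, 0.0, -0.4]
opening: 0.283
grasp_force: 59.1
```

Run:
```python
from h import *
T,o=tool(); s=vision.camera("side"); W=vision.camera("wrist"); print(T[:3,3].round(4),shift([.546,.216,.197],0))
u,v=proj(s,[.546,.216,.2]).astype(int)
a=cv2.resize(s["color"][v-45:v+45,u-45:u+45,::-1],(400,400),interpolation=2)
b=cv2.resize(W["color"][100:300,156:356,::-1],(400,400),interpolation=2)
cv2.imwrite("pics/p4.png",np.hstack([a,b]))
M=T@W["hand_eye"]
print("rim side",(proj(s,[.546,.216,.175])-[u-45,v-45])*400/90,"rim wrist",(proj(W,[.546,.216,.175],M)-[156,100])*2, "bottom", (proj(s,T[:3,3]-[0,0,.0455])-[u-45,v-45])*400/90,(proj(W,T[:3,3]-[0,0,.0455],M)-[156,100])*2)
```

```text
[0.5428 0.2149 0.2613] (array([ 1.1,  3.1, 64.4]), array([ 0.   ,  0.   , -0.001]))
rim side [210.25258752 240.95321182] rim wrist [203.97544267 198.12474018] bottom [196.49771051 179.36766075] [196.11883918 246.04240991]
```

View pics/p4.png

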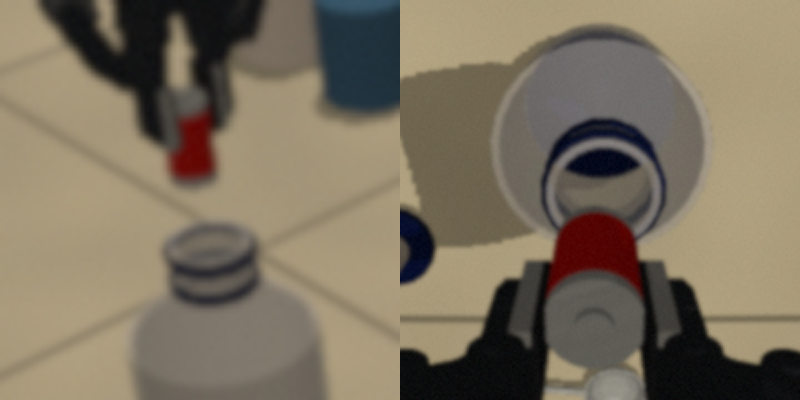

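Run:
```python
from h import *
T,o=tool(); s=vision.camera("side"); W=vision.camera("wrist"); M=T@W["hand_eye"]
u,v=proj(s,[.546,.216,.2]).astype(int); P=T[:3,3]
w=lambda p:((proj(W,p,M)-[156,100])*2+[400,0]).round(1)
S=lambda p:((proj(s,p)-[u-45,v-45])*400/90).round(1)
print("top",w(P+[0,0,.0045]),S(P+[0,0,.0045]),"topfront",w(P+[0,.013,.0045]),"topback",w(P+[0,-.013,.0045]),"botfront",w(P+[0,.013,-.0455]))
print("rim far/near",w([.546,.239,.175]),w([.546,.193,.175]),"L/R",w([.523,.216,.175]),w([.569,.216,.175]), "1mm y",w([.546,.24,.175]))
```

```text
top [596.8 335.5] [183.3  95.5] topfront [596.7 288.5] topback [596.8 379.5] botfront [596.  209.1]
rim far/near [603.8 141.7] [603.5 251.1] L/R [545.2 198.4] [662.1 198.1] 1mm y [603.8 139.2]
```

Request:
play_rows(
  xyz=[
    [1,4,15],
    [1,4,25],
    [1,4,32],
    [1,4,36],
    [1,4,39],
    [1,4,42],
    [1,4,45],
    [1,4,48],
    [1,4,48],
    [1,4,48],
  ],
  rot=[
    [0,0,0],
    [0,0,0],
    [0,0,0],
    [0,0,0],
    [0,0,0],
    [0,0,0],
    [0,0,0],
    [0,0,0],
    [0,0,0],
    [0,0,0],
  ],
  grip=[0,0,0,0,0,0,0,0,0,0],
)

```text
time_s: 10.55
eef_pos: [0.5469, 0.2171, 0.2134]
eef_rot: [0.0, 0.707, 0.707, 0.0]
wrist_force: [0.9, -0.1, -0.0]
opening: 0.28
grasp_force: 59.1
```

Run:
```python
from h import *
T,o=tool(); s=vision.camera("side"); W=vision.camera("wrist"); print(T[:3,3].round(4),o["wrist_force"].round(1))
u,v=proj(s,[.546,.216,.2]).astype(int)
a=cv2.resize(s["color"][v-40:v+40,u-40:u+40,::-1],(400,400),interpolation=2)
b=cv2.resize(W["color"][100:300,156:356,::-1],(400,400),interpolation=2)
cv2.imwrite("pics/p5.png",np.hstack([a,b]))
```

```text
[0.5469 0.2171 0.2134] [ 0.9 -0.1 -0. ]
```

View pics/p5.png

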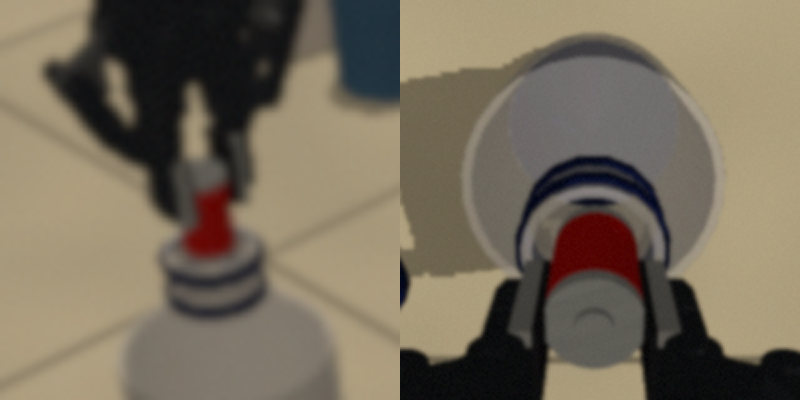

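The cell is inside the mouth and centred, with no force. Lower it further, release and rise.

Request:
play_rows(
  xyz=[
    [0,0,5],
    [0,0,10],
    [0,0,15],
    [0,0,15],
    [0,0,15],
    [0,0,15],
    [0,0,15],
    [0,0,10],
    [0,0,-20],
    [0,0,-50],
  ],
  rot=[
    [0,0,0],
    [0,0,0],
    [0,0,0],
    [0,0,0],
    [0,0,0],
    [0,0,0],
    [0,0,0],
    [0,0,0],
    [0,0,0],
    [0,0,0],
  ],
  grip=[0,0,0,0.6,0.6,0.6,0.6,0.6,0.6,0.6],
)

```text
time_s: 11.9
eef_pos: [0.5467, 0.217, 0.2642]
eef_rot: [-0.0, 0.707, 0.707, -0.0]
wrist_force: [0.8, 0.3, 0.4]
opening: 0.598
grasp_force: 0.0
```

```bash
cat > chk.py <<'E'
from h import *
import sys
T,o=tool(); t=vision.camera("top"); s=vision.camera("side"); print(T[:3,3].round(4),o["wrist_force"].round(1))
for c,n in((t,"top"),(s,"side")):
    h=cv2.cvtColor(c["color"],cv2.COLOR_RGB2HSV); H=h[...,0].astype(int)
    m=(((H<8)|(H>172))&(h[...,1]>120)&(h[...,2]>45)).astype(np.uint8)
    k,_,st,ce=cv2.connectedComponentsWithStats(m)
    for i in range(1,k):
        if st[i,4]>8: print(n,"red px",ce[i].round(1),st[i,4],"@z.025",onplane(c,*ce[i],.025).round(3)[:2])
print("jug rim px",proj(t,[.546,.216,.175]).round(1),proj(s,[.546,.216,.05]).round(1))
E
python3 chk.py; python3 -c "
from h import *
print(shift([.495,-.2565,.045],0))"
```

```text
[0.5467 0.217  0.2642] [0.8 0.3 0.4]
top red px [360.6 205.8] 24 @z.025 [ 0.589 -0.265]
top red px [354.8 247. ] 20 @z.025 [ 0.495 -0.247]
side red px [324.6 291. ] 122 @z.025 [ 0.585 -0.28 ]
side red px [289.  315.3] 126 @z.025 [ 0.487 -0.263]
jug rim px [134.2 227. ] [161.7 190.7]
(array([-474.3,  -55.7,  221.8]), array([ 0.007, -0.001,  0.   ]))
```

Request:
play_rows(
  xyz=[
    [-40,-4,0],
    [-95,-10,0],
    [-150,-16,0],
    [-205,-23,0],
    [-260,-29,10],
    [-315,-35,30],
    [-370,-41,50],
    [-425,-47,70],
    [-465,-51,90],
    [-474,-52,110],
  ],
  rot=[
    [0,0,0],
    [0,0,0],
    [0,0,0],
    [0,0,0],
    [0,0,0],
    [0,0,0],
    [0,0,0],
    [0,0,0],
    [0,0,0],
    [0,0,0],
  ],
  grip=[0.6,0.6,0.6,0.6,0.6,0.6,0.6,0.6,0.6,0.6],
)

```text
time_s: 13.25
eef_pos: [0.494, -0.2596, 0.152]
eef_rot: [-0.0, 0.708, 0.706, -0.0]
wrist_force: [-0.4, 0.2, -0.3]
opening: 0.6
grasp_force: 0.0
```

Run:
```python
from h import *
T,o=tool(); s=vision.camera("side"); np.savez("side2.npz",**s); print(T[:3,3].round(4),shift([.495,-.2565,.0455],0))
h=s["color"][150:215,125:200].astype(int); r=h[...,0]-h[...,1:].max(2); print("red excess in jug: max",r.max(),"n>25",(r>25).sum()); ys,xs=np.where(r>25); print(xs.mean()+125,ys.mean()+150)
h0=np.load("side0.npz")["color"][150:215,125:200].astype(int); r0=h0[...,0]-h0[...,1:].max(2); print("before",r0.max())
```

```text
[ 0.494  -0.2596  0.152 ] (array([  1.6,   2.8, 103.6]), array([-0.004, -0.002, -0.003]))
red excess in jug: max 39 n>25 86
157.63953488372093 195.38372093023256
before 16
```

Request:
play_rows(
  xyz=[
    [2,1,40],
    [2,1,80],
    [2,1,100],
    [2,1,105],
    [2,1,105],
    [2,1,105],
    [2,1,105],
    [2,1,105],
    [2,1,105],
    [2,1,105],
  ],
  rot=[
    [0,0,0],
    [0,0,0],
    [0,0,0],
    [0,0,0],
    [0,0,0],
    [0,0,0],
    [0,0,0],
    [0,0,0],
    [0,0,0],
    [0,0,0],
  ],
  grip=[0.6,0.6,0.6,0.6,0.6,0.6,0.2,0,0,0],
)

```text
time_s: 14.55
eef_pos: [0.4964, -0.2554, 0.0494]
eef_rot: [0.001, 0.707, 0.707, 0.0]
wrist_force: [-1.9, 1.7, 6.9]
opening: 0.283
grasp_force: 58.8
```

Request:
play_rows(
  xyz=[
    [0,0,-10],
    [0,0,-60],
    [0,0,-115],
    [20,2,-170],
    [60,6,-205],
    [115,12,-215],
    [170,18,-215],
    [225,24,-215],
    [280,30,-215],
    [335,36,-215],
  ],
  rot=[
    [0,0,0],
    [0,0,0],
    [0,0,0],
    [0,0,0],
    [0,0,0],
    [0,0,0],
    [0,0,0],
    [0,0,0],
    [0,0,0],
    [0,0,0],
  ],
  grip=[0,0,0,0,0,0,0,0,0,0],
)

```text
time_s: 15.8
eef_pos: [0.5317, 0.0819, 0.2639]
eef_rot: [0.0, 0.707, 0.707, 0.0]
wrist_force: [0.7, -0.1, -1.1]
opening: 0.282
grasp_force: 59.0
```

Request:
play_rows(
  xyz=[
    [50,5,0],
    [100,11,0],
    [128,14,0],
    [135,15,0],
    [135,15,15],
    [135,15,30],
    [135,15,38],
    [135,15,43],
    [135,15,48],
    [135,15,48],
  ],
  rot=[
    [0,0,0],
    [0,0,0],
    [0,0,0],
    [0,0,0],
    [0,0,0],
    [0,0,0],
    [0,0,0],
    [0,0,0],
    [0,0,0],
    [0,0,0],
  ],
  grip=[0,0,0,0,0,0,0,0,0,0],
)

```text
time_s: 17.05
eef_pos: [0.5465, 0.2146, 0.2143]
eef_rot: [-0.0, 0.707, 0.707, -0.001]
wrist_force: [0.6, 1.1, -1.2]
opening: 0.279
grasp_force: 59.3
```

Run:
```python
from h import *
T,o=tool(); s=vision.camera("side"); W=vision.camera("wrist"); print(T[:3,3].round(4),o["wrist_force"].round(1))
u,v=proj(s,[.546,.216,.2]).astype(int)
a=cv2.resize(s["color"][v-40:v+40,u-40:u+40,::-1],(400,400),interpolation=2)
b=cv2.resize(W["color"][100:300,156:356,::-1],(400,400),interpolation=2)
cv2.imwrite("pics/p6.png",np.hstack([a,b]))
```

```text
[0.5465 0.2146 0.2143] [ 0.6  1.1 -1.2]
```

View pics/p6.png

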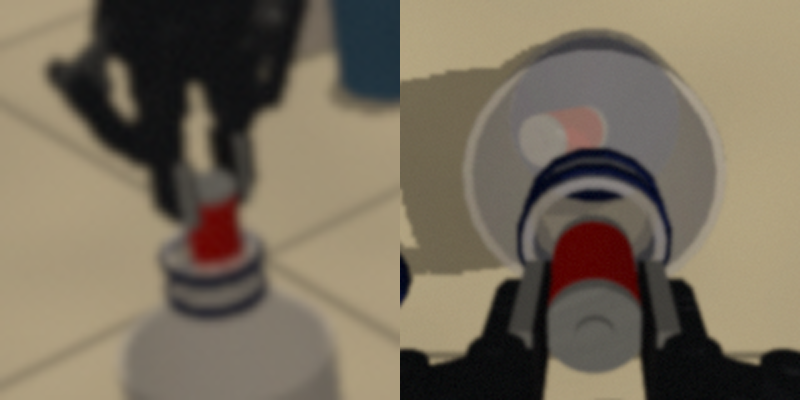

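The second cell is in the mouth, about 2 mm towards the near side, and the first lies toppled inside the jug at (562,130). Nudge, lower and release.

Request:
play_rows(
  xyz=[
    [2,0,5],
    [2,0,10],
    [2,0,16],
    [2,0,16],
    [2,0,16],
    [2,0,16],
    [2,0,16],
    [2,0,10],
    [2,0,-20],
    [2,0,-50],
  ],
  rot=[
    [0,0,0],
    [0,0,0],
    [0,0,0],
    [0,0,0],
    [0,0,0],
    [0,0,0],
    [0,0,0],
    [0,0,0],
    [0,0,0],
    [0,0,0],
  ],
  grip=[0,0,0,0.6,0.6,0.6,0.6,0.6,0.6,0.6],
)

```text
time_s: 18.4
eef_pos: [0.5467, 0.217, 0.2663]
eef_rot: [-0.0, 0.707, 0.707, -0.0]
wrist_force: [1.6, 0.3, 0.7]
opening: 0.598
grasp_force: 0.0
```

```bash
python3 chk.py; python3 -c "
from h import *
print(shift([.591,-.2745,.045],0))"
```

```text
[0.5467 0.217  0.2663] [1.6 0.3 0.7]
top red px [360.6 205.8] 24 @z.025 [ 0.589 -0.265]
side red px [324.6 291. ] 124 @z.025 [ 0.585 -0.279]
jug rim px [134.2 227. ] [161.7 190.7]
(array([-492.3,   40.3,  224.6]), array([ 0.008, -0.001,  0.   ]))
```

Request:
play_rows(
  xyz=[
    [-45,4,0],
    [-100,9,0],
    [-157,14,0],
    [-214,19,0],
    [-271,24,5],
    [-328,29,20],
    [-385,34,40],
    [-440,39,60],
    [-480,43,80],
    [-490,44,100],
  ],
  rot=[
    [0,0,0],
    [0,0,0],
    [0,0,0],
    [0,0,0],
    [0,0,0],
    [0,0,0],
    [0,0,0],
    [0,0,0],
    [0,0,0],
    [0,0,0],
  ],
  grip=[0.6,0.6,0.6,0.6,0.6,0.6,0.6,0.6,0.6,0.6],
)

```text
time_s: 19.75
eef_pos: [0.5903, -0.2755, 0.1637]
eef_rot: [-0.0, 0.708, 0.706, -0.0]
wrist_force: [1.1, 0.5, 0.3]
opening: 0.6
grasp_force: 0.0
```

Run:
```python
from h import *
T,o=tool(); vision.camera("side"); T,o=tool(); print(T[:3,3].round(4),shift([.591,-.2745,.0465],0))
```

```text
[ 0.5889 -0.2742  0.1604] (array([ -0.6,   2.6, 113.9]), array([-0.004, -0.003, -0.003]))
```

Request:
play_rows(
  xyz=[
    [0,1,40],
    [0,1,80],
    [0,1,105],
    [0,1,114],
    [0,1,114],
    [0,1,114],
    [0,1,114],
    [0,1,114],
    [0,1,114],
    [0,1,114],
  ],
  rot=[
    [0,0,0],
    [0,0,0],
    [0,0,0],
    [0,0,0],
    [0,0,0],
    [0,0,0],
    [0,0,0],
    [0,0,0],
    [0,0,0],
    [0,0,0],
  ],
  grip=[0.6,0.6,0.6,0.6,0.6,0.6,0.2,0,0,0],
)

```text
time_s: 21.05
eef_pos: [0.5927, -0.2735, 0.0527]
eef_rot: [0.001, 0.707, 0.707, 0.0]
wrist_force: [0.0, 0.3, 6.5]
opening: 0.276
grasp_force: 58.6
```

Request:
play_rows(
  xyz=[
    [0,0,-10],
    [0,0,-60],
    [0,0,-115],
    [15,-1,-170],
    [55,-5,-210],
    [110,-10,-220],
    [167,-16,-220],
    [224,-21,-220],
    [281,-27,-220],
    [338,-32,-220],
  ],
  rot=[
    [0,0,0],
    [0,0,0],
    [0,0,0],
    [0,0,0],
    [0,0,0],
    [0,0,0],
    [0,0,0],
    [0,0,0],
    [0,0,0],
    [0,0,0],
  ],
  grip=[0,0,0,0,0,0,0,0,0,0],
)

```text
time_s: 22.3
eef_pos: [0.5591, 0.0668, 0.2716]
eef_rot: [0.0, 0.707, 0.707, 0.0]
wrist_force: [1.2, 0.4, -0.6]
opening: 0.28
grasp_force: 58.9
```

Request:
play_rows(
  xyz=[
    [55,-5,0],
    [110,-10,0],
    [142,-12,0],
    [151,-13,0],
    [151,-13,15],
    [151,-13,32],
    [151,-13,40],
    [151,-13,46],
    [151,-13,52],
    [151,-13,52],
  ],
  rot=[
    [0,0,0],
    [0,0,0],
    [0,0,0],
    [0,0,0],
    [0,0,0],
    [0,0,0],
    [0,0,0],
    [0,0,0],
    [0,0,0],
    [0,0,0],
  ],
  grip=[0,0,0,0,0,0,0,0,0,0],
)

```text
time_s: 23.55
eef_pos: [0.5467, 0.2159, 0.2189]
eef_rot: [-0.0, 0.707, 0.707, -0.0]
wrist_force: [-0.7, 1.1, 0.5]
opening: 0.277
grasp_force: 58.9
```

Run:
```python
from h import *
T,o=tool(); s=vision.camera("side"); W=vision.camera("wrist"); print(T[:3,3].round(4),o["wrist_force"].round(1))
u,v=proj(s,[.546,.216,.2]).astype(int)
a=cv2.resize(s["color"][v-40:v+40,u-40:u+40,::-1],(400,400),interpolation=2)
b=cv2.resize(W["color"][100:300,156:356,::-1],(400,400),interpolation=2)
cv2.imwrite("pics/p7.png",np.hstack([a,b]))
```

```text
[0.5467 0.2159 0.2189] [-0.7  1.1  0.5]
```

View pics/p7.png

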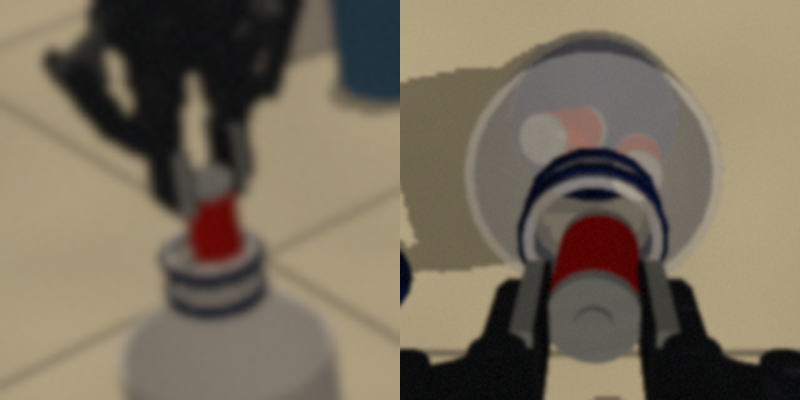

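The third cell is centred in the mouth, and the first two show inside at (562,130) and (640,158). Lower, release and rise.

Request:
play_rows(
  xyz=[
    [0,0,6],
    [0,0,12],
    [0,0,20],
    [0,0,20],
    [0,0,20],
    [0,0,20],
    [0,0,20],
    [0,0,10],
    [0,0,-20],
    [0,0,-60],
  ],
  rot=[
    [0,0,0],
    [0,0,0],
    [0,0,0],
    [0,0,0],
    [0,0,0],
    [0,0,0],
    [0,0,0],
    [0,0,0],
    [0,0,0],
    [0,0,0],
  ],
  grip=[0,0,0,0.6,0.6,0.6,0.6,0.6,0.6,0.6],
)

```text
time_s: 24.9
eef_pos: [0.5463, 0.2159, 0.2799]
eef_rot: [-0.0, 0.707, 0.707, -0.001]
wrist_force: [2.2, 0.1, 0.1]
opening: 0.597
grasp_force: 0.0
```

Request:
play_rows(
  xyz=[
    [0,0,-10],
    [0,0,-20],
    [-30,-20,-30],
    [-70,-40,-30],
    [-110,-60,-30],
    [-150,-70,-30],
    [-150,-70,-30],
    [-150,-70,-30],
    [-150,-70,-30],
    [-150,-70,-30],
  ],
  rot=[
    [0,0,0],
    [0,0,0],
    [0,0,0],
    [0,0,0],
    [0,0,0],
    [0,0,0],
    [0,0,0],
    [0,0,0],
    [0,0,0],
    [0,0,0],
  ],
  grip=[0.6,0.6,0.6,0.6,0.6,0.6,0.6,0.6,0.6,0.6],
)

```text
time_s: 26.15
eef_pos: [0.4769, 0.0668, 0.3091]
eef_rot: [-0.0, 0.707, 0.708, -0.0]
wrist_force: [0.6, 0.3, 0.6]
opening: 0.597
grasp_force: 0.0
```

```bash
python3 chk.py
python3 - <<'E'
from h import *
s=vision.camera("side"); W=vision.camera("wrist")
a=s["color"][90:340,100:400,::-1]
cv2.imwrite("pics/p8.png",np.hstack([cv2.resize(a,(420,350)),cv2.resize(W["color"][:,:,::-1],(380,350))]))
E
```

```text
[0.4769 0.0668 0.3091] [0.6 0.3 0.6]
jug rim px [134.2 227. ] [161.7 190.7]
```

View pics/p8.png

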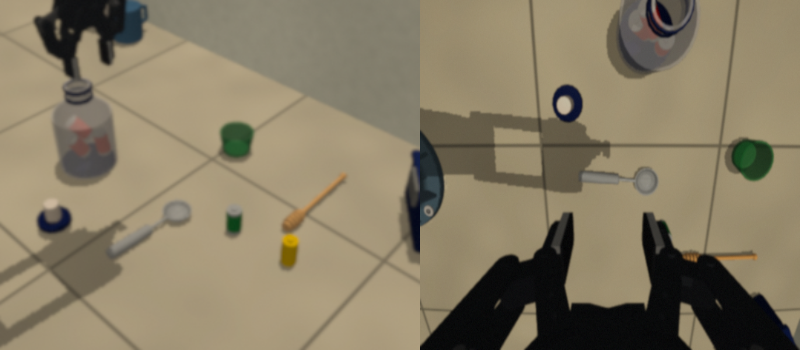

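The side view shows red cells inside the standing jug at (80,130) and (103,145), and no red remains on the tile. The cap sits upright on the tile at (54,217). Green, yellow, votive, spoon and dipper look undisturbed.

```bash
python3 -c "
from bench import ctrl
print(ctrl.hand_in())"
```

```text
the job is handed in; nothing more can be done
None
```

The job is handed in at about 26 s: the cap is off and standing on the bare tile, all three red cells were lowered end-first into the jug and let go, and the jug and everything else look undisturbed. The final pictures clearly show two of the cells through the plastic, and no red is left on the tile.

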